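# Push the test box into its corner stop and press start

### The arm

A 6-joint arm with a two-finger parallel gripper is mounted at the origin on the work surface. World frame = base frame: x ahead of the robot, y to its left, z up, the work surface at z = 0. Lengths are in m, angles in rad, forces in N, time in s.
With the tool pointing down it reaches from about 0.325 to 0.9 m from the base axis. Payload 6.1 kg.
Tool frame: the origin (TCP) lies midway between the tips of the shut fingers; the grasp point (between the pads) lies 19 mm behind it; z points along the fingers, y is the direction in which the jaws open and shut (so a half turn about z gives the same grasp; the last joint's range is limited). The gripper opens to 85 mm and grips with 20 to 120 N. Pads are 22 mm wide; open, the fingers measure 114 mm over their backs; the gripper's body (76 mm by 85 mm) begins 54 mm behind the grasp point. The pads swing forward as they close: fully open they stand 13 mm farther back than shut.
Start: joints at [-1.291, 0.22, 1.526, -0, 1.395, -0.126], TCP at [0.247, -0.574, 0.231] pointing down, gripper open.
Joint ranges: [-2.98, 2.98], [-0.91, 2.08], [0.09, 2.57], [-1.24, 4.39], [0.2, 2.65], [-2.68, 2.68]. Speed limits (rad/s): [2.57, 2.57, 3.01, 3.14, 3.14, 3.14].

### API

Orientations are given as a unit quaternion [x, y, z, w].
In Python, from plant import r gives the robot as it stands.
- The arm moves only by the tool move_arm, never from a script. Its argument "deltas" is a list of rows, each a list of 3 entries, a list of its own where there are three numbers: the shift along the world's x, y, z in cm, then the turn about the world's z in degrees, then the opening, from 0 (shut) to 1 (fully open). A call has 1 to 20 rows; each row is the pose to reach, as a shift and turn from the pose commanded when the call began; what a row does not reach only later rows make up. A row lasts 1/12 s, in which the tool goes at most 41.7 mm and 7.16 degrees, less where a joint would pass 70% of its speed; a pose out of reach is approached as far as the arm can. A call with a gripper value outside its range is refused whole. The fingers move at their own pace and stop on an object; "force" is the grip in N (left out, the last holds). Time passes only in rows, so rows that repeat a pose let the fingers close. It gives the time, the measured TCP pose, the force and the opening at its end, in the units of the state.
- r.observe(): the state, without advancing time (a new reading comes with each control period).
- r.snapshot(name): name is "side" or "top" or "wrist"; returns a dict with "image" (420x560x3 uint8, red, green, blue), "fov_y" (degrees; the focal length in pixels is half the picture's height over the tangent of half this angle, whatever the lens; pixels are square), "cx", "cy" (the principal point, pixels), "cam_to_world" (4x4, takes a point from camera to world coordinates). Camera axes: x right, y down, z forward; pixel columns grow to the right and rows downward; lengths in m; the calibration is good to about 2 mm. A picture is of the moment at which its call begins. There is no depth.
- r.job_done(): hands the job in, once; it reports no verdict.
The state is a dict: "clock": time; "joints": joint angles; "qd": joint speeds; "effort": joint torques, N m; "tcp_pos": TCP position; "tool_rot": TCP orientation; "ft_force": force on the tool from outside, world axes, zero at the start; "wrist_torque": the same for the moment, N m; "width": opening from 0.0 (shut) to 1.0 (fully open).
Only numpy, scipy, OpenCV 4.12 (cv2) and the standard library are available. Lean on these libraries where they do the work, as an engineer would, in place of code of your own. Each camera call takes 0.05 s, during which the arm holds its last target. There are 200 camera calls.

### The job

Push the large cast-metal box along the bench, never lifting it, into the corner of the two stop bars: its long side flush against the long bar and its end flush against the short bar. With the box seated there, press the push button on the grey pod fully down with a fingertip, let it come back up and leave the box in its corner. Leave all the other things on the bench where they are.

Things in the scene. Friction and masses are not known exactly. Their poses are not given: they have to be found in the camera images.
- enclosure: the large cast-metal box, loose, bare metal, 70 (x) x 120 (y) x 45 mm high, flat sides, about 0.45 kg, with two small sockets standing 12 mm up from its lid (on its centre line, 25 mm either side of the middle). Origin: centre of its underside; z up. Either long side may go against the long bar. It starts on the open side of the corner, turned by up to about 25 degrees
- nest: corner stop fixed to the bench: two plain aluminium bars, 20 mm wide and 20 mm high, in an L. Origin: the inside corner, at bench height. The long bar's inner face is the plane x = 0 and runs from the corner 260 mm along -y; the short bar's inner face is the plane y = 0 and runs from the corner 80 mm along -x. The box belongs in the quarter x < 0, y < 0: seated, its centre is at x = -35 mm, y = -60 mm, with its x axis along the nest's x axis (either way round)
- start_top (a point): centre of the top of the push button, a 32 mm round button in a low housing in the middle of a fixed grey pod (80 x 80 x 30 mm) that stands to the left or to the right of the stop; pressed straight down
- start (a joint): push button travel in m: 0 up, 0.006 fully down (about 5 N, a spring brings it back)
- decade: bystander, fixed: grey box 70 (x) x 110 (y) x 40 mm with three small knobs 12 mm high on top, no button. It stands on the other side of the stop from the pod. Origin: centre of its underside
- small_box: bystander, loose: small cast-metal box, 38 x 92 (y) x 30 mm. Origin: centre of its underside
- meter: bystander, loose: black handheld multimeter lying flat, 78 x 150 (y) x 32 mm. Origin: centre of its underside
- spool: bystander, loose: grey spool, diameter 60 mm, 40 mm high, standing behind the long bar. Origin: centre of its underside
- heatsink: bystander, loose: dark finned heat sink, 60 x 80 (y) x 32 mm, behind the long bar. Origin: centre of its underside
- capacitor: bystander, loose: upright metal can, diameter 50 mm, 78 mm high with its two terminals, just outside the short bar. Origin: centre of its underside
- screwdriver: bystander, loose: screwdriver lying along its x axis, about 200 mm long, black handle to -x, well to the right
- jar: bystander, loose: clear jar, diameter 60 mm, 75 mm high. Origin: centre of its underside
Mind the look-alikes: they are no part of the job. What is shaped like the enclosure but purple is not meant. What is shaped like the part that bears start_top but blue is not meant.

How it is judged:
By the outcome, as a careful person would: the job done as asked, in the order asked, and still so for the second after the job is handed in, with the robot touching nothing.
It also fails if it takes over 61 s, if anything falls off the work surface, if the arm or the gripper's body presses on something with over 40 N, if the wrist force passes 120 N, or if a joint passes its speed limit or range.

## Working session

There is one attempt and no reset: what is moved stays moved. The work goes in short steps, Python scripts to look and compute and a tool call to move; the robot and the scene stay as the last step left them, time stands still between calls to the robot, and variables do not carry over. Pictures are saved under pics/ and viewed, about 8 in all and at most 12, crops included, and the job is handed in when it is done.

Besides the shell and the picture viewer there is one more tool, called after ">>>" by a JSON object that holds its "method" and its "body". move_arm: Moves the arm, as the interface text tells. Its arguments: {"type":"object","properties":{"deltas":{"type":"array"},"force":{"type":"number"}},"required":["deltas"]}

```bash
mkdir -p pics; cat > h.py <<'E'
import numpy as np, cv2
from plant import r
def snap(n, f=None):
    s=r.snapshot(n)
    if f: cv2.imwrite('pics/'+f, cv2.cvtColor(np.asarray(s['image']),cv2.COLOR_RGB2BGR))
    return s
def ray(s,u,v,z):
    f=210/np.tan(np.radians(s['fov_y'])/2); M=np.array(s['cam_to_world'])
    d=M[:3,:3]@np.array([(u-s['cx'])/f,(v-s['cy'])/f,1]); o=M[:3,3]
    return (o+d*(z-o[2])/d[2])
def proj(s,p):
    f=210/np.tan(np.radians(s['fov_y'])/2); M=np.array(s['cam_to_world'])
    q=M[:3,:3].T@(np.asarray(p)-M[:3,3]); return q[:2]/q[2]*f+[s['cx'],s['cy']]
E
python3 - <<'E'
from h import *
for n in('top','side'):
    s=snap(n,n+'0.png'); print(n,s['fov_y'],s['cx'],s['cy'],np.round(s['cam_to_world'],3).tolist())
print(r.observe())
E
```

```text
top 47.542972989329485 282.7333272483861 206.66346643318528 [[-0.002, -0.996, 0.095, 0.458], [-1.0, 0.001, -0.007, -0.024], [0.007, -0.095, -0.995, 1.498], [0.0, 0.0, 0.0, 1.0]]
side 45.41538674208638 268.76844072911354 215.34771303059983 [[-0.845, -0.414, 0.338, 0.047], [-0.535, 0.664, -0.522, 0.788], [-0.009, -0.622, -0.783, 1.278], [0.0, 0.0, 0.0, 1.0]]
{'clock': 0.1, 'joints': array([-1.29110276e+00,  2.21169872e-01,  1.52749478e+00, -1.27024143e-05,
        1.39470110e+00, -1.26108860e-01]), 'qd': array([-0.00051389, -0.00415474, -0.00278974,  0.00030999,  0.00016524,
        0.00093145]), 'effort': array([ 7.42192611e-06, -4.98246646e+01, -3.90547121e+01, -2.84437237e-04,
        5.72792938e-03, -6.65308065e-06]), 'tcp_pos': array([ 0.2465584 , -0.57371834,  0.23029565]), 'tool_rot': array([ 9.79485462e-01,  2.01512887e-01, -7.42466979e-05, -8.83454483e-04]), 'ft_force': array([-0.64347388,  0.25396773,  0.39764434]), 'wrist_torque': array([ 0.01226081, -0.01533381,  0.03630114]), 'width': 1.0003781553312614}
```

View pics/top0.png

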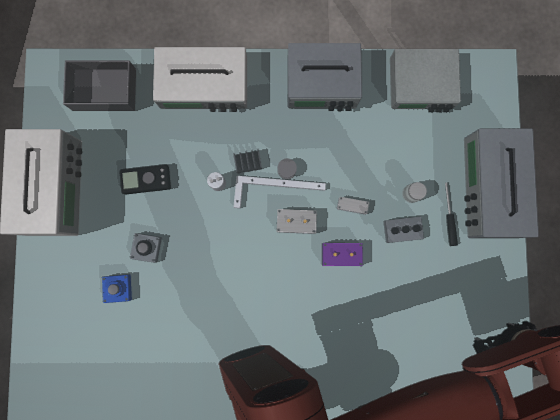

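View pics/side0.png

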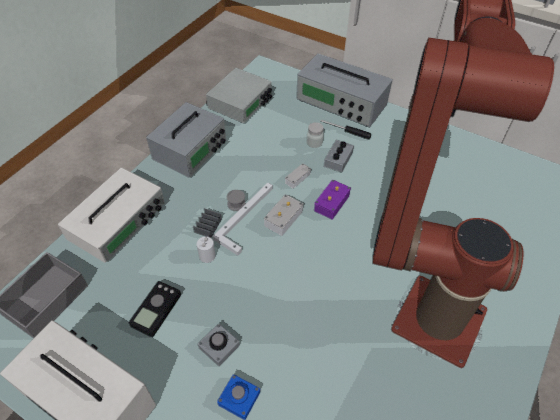

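The top view shows the nest's corner near (242,185), with the long bar running right to about (327,186) and the short bar down to (238,207). The metal box is at (297,221), the purple decoy at (343,254), the grey pod at (146,246), and the blue decoy at (117,288). I'll measure from an enlarged crop.

```bash
python3 - <<'E'
from h import *
im=cv2.imread('pics/top0.png')
c=im[150:270,205:365]
cv2.imwrite('pics/crop0.png',cv2.resize(c,None,fx=5,fy=5,interpolation=cv2.INTER_CUBIC))
E
```

```text
(no output)
```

View pics/crop0.png

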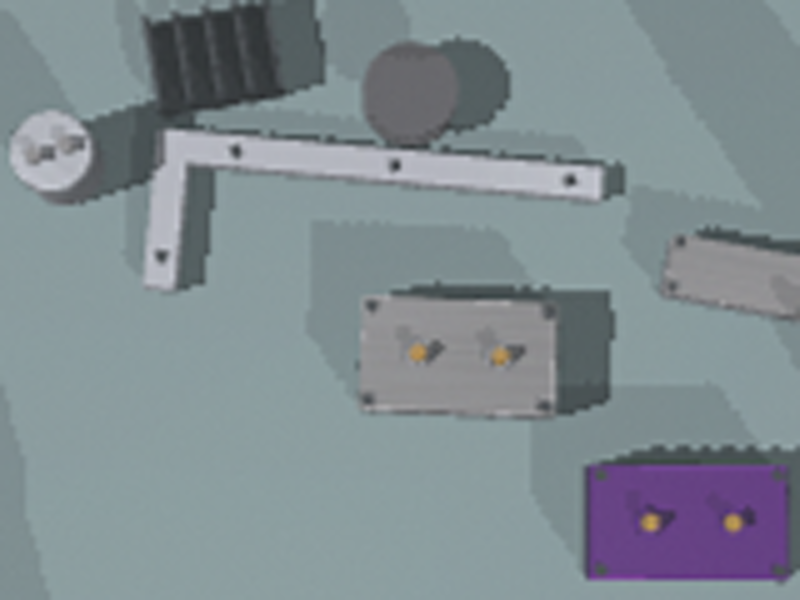

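```bash
cat > m.py <<'E'
from h import *
s=snap('top')
W=lambda x,y,z: ray(s,(x-2)/5+205,(y-2)/5+150,z)[:2]
print('corner',W(187,163,.02),'longend',W(604,200,.02),'shortend',W(177,290,.02),'outer',W(165,130,.02),W(605,166,.02),W(144,288,.02))
for p in[(362,296),(556,300),(553,414),(362,412)]: print('box',W(*p,.045))
print('socks',W(419,352,.057),W(501,355,.057))
im=np.asarray(s['image']).astype(int)
print('pod',ray(s,146,247,.03),'purple',W(687,522,.045),'smallL',W(680,238,.03),W(666,293,.03),'cap',W(52,152,.07))
E
python3 m.py; python3 - <<'E'
import cv2
im=cv2.imread('pics/top0.png'); a=cv2.resize(im[215:315,90:180],None,fx=5,fy=5,interpolation=cv2.INTER_CUBIC)
b=cv2.imread('pics/side0.png'); b=cv2.resize(b[310:380,190:250],None,fx=6,fy=6,interpolation=cv2.INTER_CUBIC)
b=cv2.resize(b,(360,420)); import numpy as np
o=np.zeros((500,810,3),np.uint8); o[:500,:450]=a; o[:420,450:]=b
cv2.imwrite('pics/pod.png',o[:,:800])
E
```

```text
corner [0.67525061 0.09333061] longend [ 0.65161663 -0.16739835] shortend [0.59548178 0.09906723] outer [0.696127   0.10722682] [ 0.67307243 -0.16825062] [0.59676107 0.11959836]
box [ 0.58929985 -0.01617683]
box [ 0.5866694 -0.1349223]
box [ 0.51693292 -0.13249269]
box [ 0.51835653 -0.016113  ]
socks [ 0.55410993 -0.05072752] [ 0.55221004 -0.10039073]
pod [0.47378281 0.38514458 0.03      ] purple [ 0.45127649 -0.21330891] smallL [ 0.62649316 -0.21334209] [ 0.59225146 -0.20420751] cap [0.67468501 0.17094392]
```

View pics/pod.png

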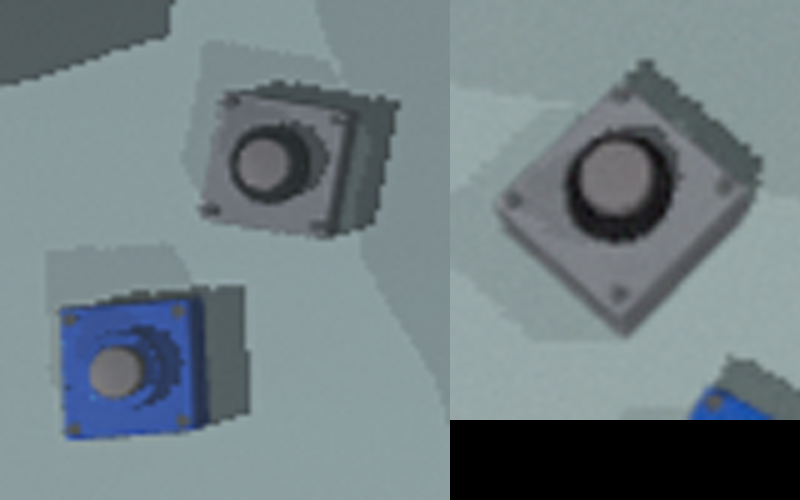

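The grey pod's button top is at top-view pixel (142.8,247.2) and side-view pixel (217.1,339.1). I'll triangulate it from those two views.

```bash
python3 - <<'E'
from h import *
def RL(n,u,v):
    s=snap(n); a=ray(s,u,v,0.); b=ray(s,u,v,.1); return a,(b-a)/np.linalg.norm(b-a)
L=[RL('top',142.8,247.2),RL('side',217.1,339.1)]
A=sum(np.eye(3)-np.outer(d,d) for _,d in L); b=sum((np.eye(3)-np.outer(d,d))@a for a,d in L)
p=np.linalg.solve(A,b); print('button',p,[np.linalg.norm(np.cross(p-a,d)) for a,d in L])
# box sockets cross-check is by size: nest frame
t=np.radians(-4.9);c=np.array([.67525,.0933]);R=np.array([[np.cos(t),-np.sin(t)],[np.sin(t),np.cos(t)]])
for q in [(-.178,-.178),(-.035,-.06)]: print(q,c+R@q)
for w in [(.5530,-.0752)]: print('box nest',R.T@(np.array(w)-c))
E
```

```text
button [0.4725381  0.38958488 0.0476864 ] [np.float64(0.0005361218316159201), np.float64(0.0005361218316158444)]
(-0.178, -0.178) [ 0.48269632 -0.06884525]
(-0.035, -0.06) [0.6352529  0.03650887]
box nest [-0.10741046 -0.1783264 ]
```

>>> {"method": "move_arm", "body": {"deltas": [[[23.6,50.5,0],-28.2,1],[[23.6,50.5,0],-28.2,1],[[23.6,50.5,0],-28.2,1],[[23.6,50.5,0],-28.2,1],[[23.6,50.5,0],-28.2,1],[[23.6,50.5,0],-28.2,1],[[23.6,50.5,0],-28.2,1],[[23.6,50.5,0],-28.2,1],[[23.6,50.5,0],-28.2,1],[[23.6,50.5,0],-28.2,1],[[23.6,50.5,0],-28.2,1],[[23.6,50.5,0],-28.2,1],[[23.6,50.5,0],-28.2,1],[[23.6,50.5,0],-28.2,1],[[23.6,50.5,-10],-28.2,1],[[23.6,50.5,-10],-28.2,1],[[23.6,50.5,-10],-28.2,1],[[23.6,50.5,-10],-28.2,1]]}}

```text
clock: 1.75
tcp_pos: [0.4788, -0.0677, 0.1261]
tool_rot: [0.999, -0.043, -0.005, -0.001]
ft_force: [-0.3, 0.4, -0.6]
width: 1.0
```

>>> {"method": "move_arm", "body": {"deltas": [[[0,0,-4],0,1],[[0,0,-8],0,1],[[0,0,-11],0,1],[[0,0,-11.6],0,1],[[0,0,-11.6],0,1],[[0,0,-11.6],0,1]]}}

```text
clock: 2.25
tcp_pos: [0.4844, -0.0699, 0.0173]
tool_rot: [0.999, -0.043, 0.001, 0.0]
ft_force: [1.4, -0.1, 0.3]
width: 1.001
```

```bash
python3 - <<'E'
from h import *
a=snap('top','t1.png'); o=r.observe(); print(o['tcp_pos'],o['ft_force'],o['clock'])
im=cv2.imread('pics/t1.png'); cv2.imwrite('pics/t1c.png',cv2.resize(im[150:270,205:365],None,fx=5,fy=5,interpolation=cv2.INTER_CUBIC))
E
```

```text
[ 0.48509275 -0.07004439  0.01801063] [-0.13659349 -0.23086184  0.31789315] 2.3
```

View pics/t1c.png

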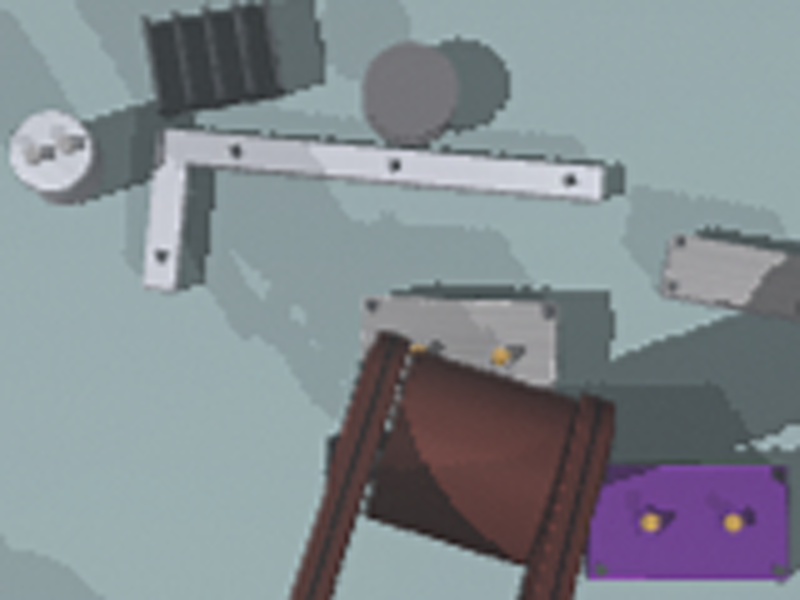

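The box is undisturbed and the fingers sit behind its near side. Next I'll push toward the long bar, along nest +x.

>>> {"method": "move_arm", "body": {"deltas": [[[0.5,0,-0.7],0,1],[[1,-0.1,-0.8],0,1],[[1.5,-0.13,-0.8],0,1],[[2,-0.17,-0.8],0,1],[[2.5,-0.21,-0.8],0,1],[[3,-0.26,-0.8],0,1],[[3.5,-0.3,-0.8],0,1],[[4,-0.34,-0.8],0,1],[[4.5,-0.39,-0.8],0,1],[[5,-0.43,-0.8],0,1],[[5.5,-0.47,-0.8],0,1],[[6,-0.51,-0.8],0,1],[[6.5,-0.56,-0.8],0,1],[[7,-0.6,-0.8],0,1],[[7.5,-0.64,-0.8],0,1],[[8,-0.69,-0.8],0,1],[[8.3,-0.71,-0.8],0,1],[[8.5,-0.73,-0.8],0,1]]}}

```text
clock: 3.8
tcp_pos: [0.5676, -0.0765, 0.0071]
tool_rot: [0.999, -0.043, -0.001, -0.0]
ft_force: [-5.7, 0.8, 4.7]
width: 1.002
```

```bash
python3 - <<'E'
from h import *
a=snap('top','t2.png'); b=snap('side','s2.png'); o=r.observe(); print(o['tcp_pos'],o['ft_force'],o['clock'])
im=cv2.imread('pics/t2.png'); A=cv2.resize(im[150:270,225:345],None,fx=3.3,fy=3.3,interpolation=cv2.INTER_CUBIC)
im=cv2.imread('pics/s2.png'); B=cv2.resize(im[160:280,190:310],None,fx=3.3,fy=3.3,interpolation=cv2.INTER_CUBIC)
cv2.imwrite('pics/c2.png',np.hstack([A,B]))
E
```

```text
[ 0.56792866 -0.07651743  0.0070784 ] [-1.40463277  0.20000394 -0.34026942] 3.9
```

View pics/c2.png

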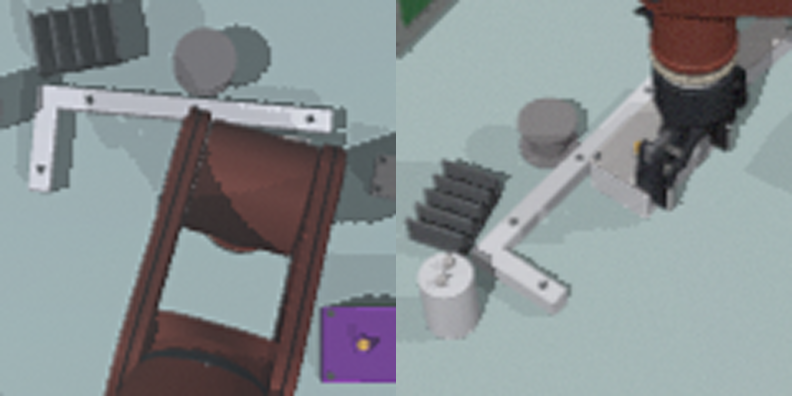

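The box is close to the bar and square to it. I'll finish this push slowly and watch the force.

>>> {"method": "move_arm", "body": {"deltas": [[[0.2,-0.02,0],0,1],[[0.4,-0.03,0],0,1],[[0.6,-0.05,0],0,1],[[0.75,-0.06,0],0,1],[[0.85,-0.07,0],0,1],[[0.95,-0.08,0],0,1],[[0.95,-0.08,0],0,1]]}}

```text
clock: 4.48
tcp_pos: [0.5774, -0.0774, 0.0072]
tool_rot: [0.999, -0.043, 0.0, -0.0]
ft_force: [-1.8, 0.2, -1.0]
width: 0.999
```

>>> {"method": "move_arm", "body": {"deltas": [[[0.1,-0.01,0],0,1],[[0.2,-0.02,0],0,1],[[0.3,-0.03,0],0,1],[[0.3,-0.03,0],0,1]]}}

```text
clock: 4.82
tcp_pos: [0.5785, -0.0774, 0.0073]
tool_rot: [0.999, -0.043, -0.002, -0.0]
ft_force: [-9.6, 1.3, 6.0]
width: 0.999
```

>>> {"method": "move_arm", "body": {"deltas": [[[0.1,-0.01,0],0,1],[[0.15,-0.01,0],0,1],[[0.15,-0.01,0],0,1]]}}

```text
clock: 5.07
tcp_pos: [0.5784, -0.0773, 0.0072]
tool_rot: [0.999, -0.043, -0.004, -0.0]
ft_force: [-16.5, 1.1, 12.1]
width: 1.0
```

The box's side is seated on the long bar: the TCP has stalled and the force is rising. Now I'll back off, lift, turn 90° and go round behind the box's end.

>>> {"method": "move_arm", "body": {"deltas": [[[-1.5,0.1,0],0,1],[[-3,0.2,0],0,1],[[-3,0.2,4],0,1],[[-3,0.2,8],0,1],[[-3,0.2,12],0,0.6],[[-1,-2,12],7,0.3],[[1,-5,12],14,0.3],[[3.4,-8.7,12],21,0.3],[[3.4,-8.7,12],28,0.3],[[3.4,-8.7,12],35,0.3],[[3.4,-8.7,12],42,0.3],[[3.4,-8.7,12],49,0.3],[[3.4,-8.7,12],56,0.3],[[3.4,-8.7,12],63,0.3],[[3.4,-8.7,12],70,0.3],[[3.4,-8.7,12],77,0.3],[[3.4,-8.7,12],84,0.3],[[3.4,-8.7,12],90,0.3],[[3.4,-8.7,12],90,0.3],[[3.4,-8.7,12],90,0.3]]}}

```text
clock: 6.73
tcp_pos: [0.6164, -0.165, 0.1278]
tool_rot: [0.738, 0.675, 0.0, 0.001]
ft_force: [-0.5, -0.0, -0.1]
width: 0.304
```

```bash
python3 - <<'E'
from h import *
a=snap('top','t3.png'); b=snap('side','s3.png'); o=r.observe(); print(o['tcp_pos'],o['ft_force'],o['clock'],o['joints'])
im=cv2.imread('pics/t3.png'); A=cv2.resize(im[150:270,225:345],None,fx=3.3,fy=3.3,interpolation=cv2.INTER_CUBIC)
im=cv2.imread('pics/s3.png'); B=cv2.resize(im[160:280,190:310],None,fx=3.3,fy=3.3,interpolation=cv2.INTER_CUBIC)
cv2.imwrite('pics/c3.png',np.hstack([A,B]))
E
```

```text
[ 0.61611198 -0.16489231  0.12764015] [ 0.06979781 -0.3760338   0.24037405] 6.8333 [-3.85093325e-01  3.37952211e-01  1.58455643e+00  7.53766017e-05
  1.21805760e+00 -2.95765700e-01]
```

View pics/c3.png

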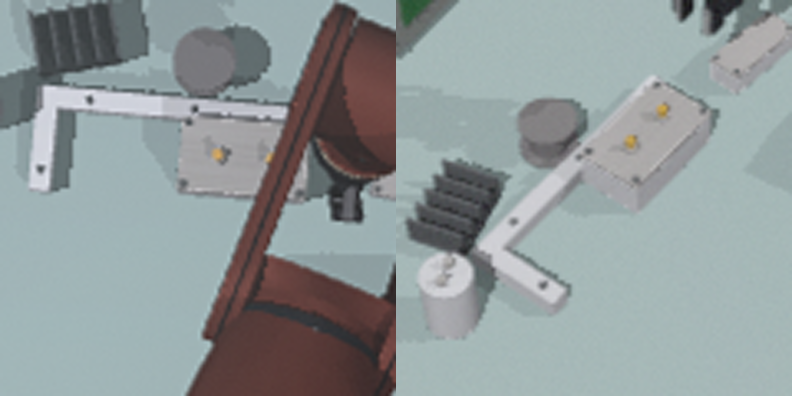

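```bash
cat >> h.py <<'E'
t=np.radians(-4.9);C=np.array([.67525,.0933]);RN=np.array([[np.cos(t),-np.sin(t)],[np.sin(t),np.cos(t)]])
nest=lambda p: RN.T@(np.asarray(p)[:2]-C)*1000
E
python3 - <<'E'
from h import *
s=snap('side'); a=snap('top')
for u,v in[(711,108),(640,182),(586,150)]: print('side',np.round(nest(ray(s,(u-397)/3.3+190,(v-1)/3.3+160,.045))))
for u,v in[(181,119),(180,190)]: print('top',np.round(nest(ray(a,(u-1)/3.3+225,(v-1)/3.3+150,.045))))
print('side nest corner',nest(ray(s,(499-397)/3.3+190,(252-1)/3.3+160,.02)),'tcp',nest(r.observe()['tcp_pos']))
E
```

```text
side [ -69. -243.]
side [ -70. -127.]
side [  -4. -127.]
top [  -5. -118.]
top [ -71. -123.]
side nest corner [-2.64187627  3.49163195] tcp [ -37.07983388 -262.22083528]
```

Box end is at nest y ≈ −240 mm and the finger front at −251 mm, so there's room to descend behind it. After descending I'll push along nest +y.

>>> {"method": "move_arm", "body": {"deltas": [[[0,0,-4],0,0.3],[[0,0,-8],0,0.3],[[0,0,-11],0,0.3],[[0,0,-11.6],0,0.3],[[0,0,-11.6],0,0.3],[[0.04,0.5,-11.6],0,0.3],[[0.09,1,-11.6],0,0.3],[[0.13,1.5,-11.6],0,0.3],[[0.17,2,-11.6],0,0.3],[[0.21,2.5,-11.6],0,0.3],[[0.26,3,-11.6],0,0.3]]}}

```text
clock: 7.85
tcp_pos: [0.6205, -0.1358, 0.0142]
tool_rot: [0.737, 0.676, 0.001, 0.003]
ft_force: [-0.4, -5.4, 5.0]
width: 0.299
```

>>> {"method": "move_arm", "body": {"deltas": [[[0.04,0.5,0],0,0.3],[[0.09,1,0],0,0.3],[[0.13,1.5,0],0,0.3],[[0.17,2,0],0,0.3],[[0.21,2.5,0],0,0.3],[[0.26,3,0],0,0.3],[[0.3,3.5,0],0,0.3],[[0.34,4,0],0,0.3],[[0.39,4.5,0],0,0.3],[[0.43,5,0],0,0.3],[[0.47,5.5,0],0,0.3],[[0.51,6,0],0,0.3],[[0.56,6.5,0],0,0.3],[[0.6,7,0],0,0.3],[[0.64,7.5,0],0,0.3],[[0.69,8,0],0,0.3],[[0.71,8.3,0],0,0.3],[[0.73,8.5,0],0,0.3]]}}

```text
clock: 9.35
tcp_pos: [0.6271, -0.05, 0.0133]
tool_rot: [0.737, 0.676, 0.001, 0.002]
ft_force: [1.4, -5.3, 4.0]
width: 0.296
```

```bash
python3 - <<'E'
from h import *
a=snap('top','t4.png'); b=snap('side','s4.png'); o=r.observe(); print(o['tcp_pos'],o['ft_force'],o['clock'],nest(o['tcp_pos']))
im=cv2.imread('pics/t4.png'); A=cv2.resize(im[150:270,225:345],None,fx=3.3,fy=3.3,interpolation=cv2.INTER_CUBIC)
im=cv2.imread('pics/s4.png'); B=cv2.resize(im[160:280,190:310],None,fx=3.3,fy=3.3,interpolation=cv2.INTER_CUBIC)
cv2.imwrite('pics/c4.png',np.hstack([A,B]))
E
```

```text
[ 0.62653471 -0.04957281  0.01237573] [ 1.22339744 -2.39315187  1.92199193] 9.45 [ -36.33349017 -146.51175761]
```

View pics/c4.png

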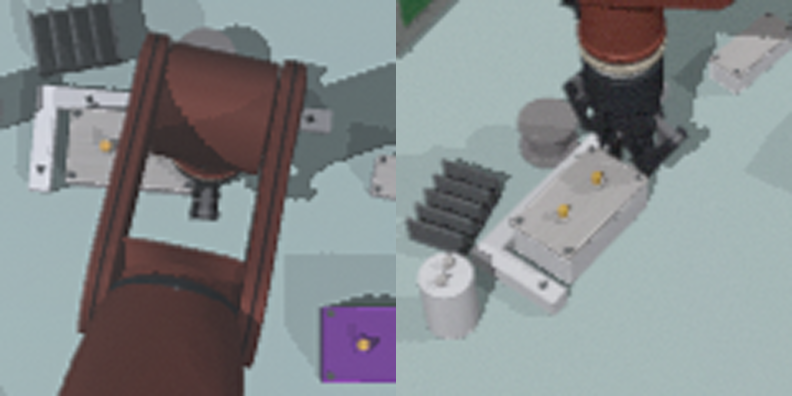

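The box slid along the bar and still has about 14 mm to go. I'll finish it slowly on force.

>>> {"method": "move_arm", "body": {"deltas": [[[0.03,0.3,0],0,0.3],[[0.05,0.6,0],0,0.3],[[0.08,0.9,0],0,0.3],[[0.09,1.1,0],0,0.3],[[0.1,1.25,0],0,0.3],[[0.11,1.35,0],0,0.3],[[0.12,1.45,0],0,0.3],[[0.12,1.45,0],0,0.3]]}}

```text
clock: 10.12
tcp_pos: [0.6268, -0.0353, 0.0114]
tool_rot: [0.737, 0.676, -0.0, 0.0]
ft_force: [-0.1, -4.1, 3.7]
width: 0.302
```

>>> {"method": "move_arm", "body": {"deltas": [[[0.01,0.1,0],0,0.3],[[0.02,0.2,0],0,0.3],[[0.02,0.2,0],0,0.3]]}}

```text
clock: 10.37
tcp_pos: [0.6269, -0.0344, 0.0114]
tool_rot: [0.737, 0.676, -0.001, 0.001]
ft_force: [-1.5, -8.4, 3.9]
width: 0.299
```

>>> {"method": "move_arm", "body": {"deltas": [[[0.01,0.1,0],0,0.3],[[0.02,0.2,0],0,0.3],[[0.03,0.3,0],0,0.3],[[0.03,0.3,0],0,0.3]]}}

```text
clock: 10.7
tcp_pos: [0.6268, -0.0344, 0.0114]
tool_rot: [0.737, 0.676, -0.002, 0.002]
ft_force: [-4.1, -18.9, 5.4]
width: 0.303
```

Both stalls agree with the expected geometry. I'll re-press the long side in case it opened during the y push: back off, lift, turn back and come to the near side.

>>> {"method": "move_arm", "body": {"deltas": [[[-0.1,-1.5,0],0,0.3],[[-0.26,-3,0],0,0.3],[[-0.26,-3,4],0,0.3],[[-0.26,-3,8],0,0.3],[[-0.26,-3,12],0,0.3],[[-2,-1,12],-7,1],[[-4,2,12],-14,1],[[-6.2,5,12],-21,1],[[-6.2,6.8,12],-28,1],[[-6.2,6.8,12],-35,1],[[-6.2,6.8,12],-42,1],[[-6.2,6.8,12],-49,1],[[-6.2,6.8,12],-56,1],[[-6.2,6.8,12],-63,1],[[-6.2,6.8,12],-70,1],[[-6.2,6.8,12],-77,1],[[-6.2,6.8,12],-84,1],[[-6.2,6.8,12],-90,1],[[-6.2,6.8,12],-90,1],[[-6.2,6.8,12],-90,1]]}}

```text
clock: 12.37
tcp_pos: [0.5648, 0.0379, 0.1307]
tool_rot: [0.999, -0.042, -0.001, -0.0]
ft_force: [0.1, 0.2, -0.6]
width: 1.0
```

```bash
python3 - <<'E'
from h import *
a=snap('top','t5.png'); b=snap('side','s5.png'); o=r.observe(); print(o['tcp_pos'],o['tool_rot'],o['clock'],nest(o['tcp_pos']))
im=cv2.imread('pics/t5.png'); A=cv2.resize(im[150:270,225:345],None,fx=3.3,fy=3.3,interpolation=cv2.INTER_CUBIC)
im=cv2.imread('pics/s5.png'); B=cv2.resize(im[160:280,190:310],None,fx=3.3,fy=3.3,interpolation=cv2.INTER_CUBIC)
cv2.imwrite('pics/c5.png',np.hstack([A,B]))
E
```

```text
[0.56500586 0.03782276 0.13094401] [ 9.99127417e-01 -4.17635401e-02 -3.79243983e-04 -2.58768421e-04] 12.4667 [-105.10253824  -64.69120225]
```

View pics/c5.png

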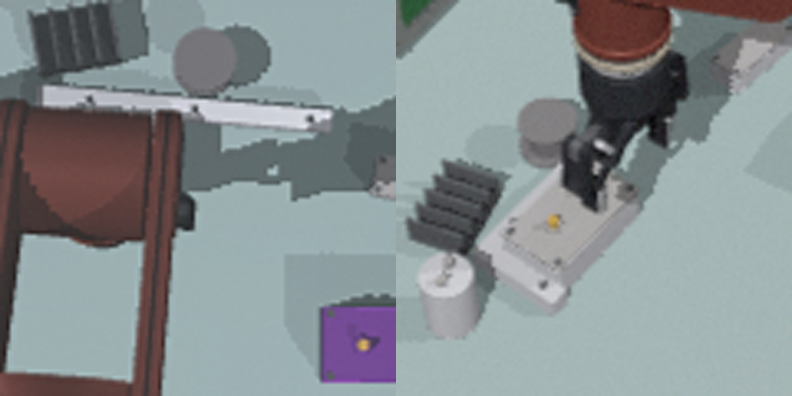

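The box is in the corner. Next I'll descend and press the long side gently.

>>> {"method": "move_arm", "body": {"deltas": [[[0,0,-4],0,1],[[0,0,-8],0,1],[[0,0,-11.5],0,1],[[0,0,-12],0,1],[[0,0,-12],0,1],[[0.5,-0.04,-12],0,1],[[1,-0.09,-12],0,1],[[1.5,-0.13,-12],0,1],[[1.9,-0.16,-12],0,1],[[2.1,-0.18,-12],0,1],[[2.25,-0.19,-12],0,1],[[2.35,-0.2,-12],0,1],[[2.45,-0.21,-12],0,1],[[2.45,-0.21,-12],0,1]]}}

```text
clock: 13.63
tcp_pos: [0.5886, 0.0359, 0.0114]
tool_rot: [0.999, -0.043, -0.002, -0.0]
ft_force: [-6.8, 0.1, 5.3]
width: 0.999
```

>>> {"method": "move_arm", "body": {"deltas": [[[0.1,-0.01,0],0,1],[[0.2,-0.02,0],0,1],[[0.3,-0.03,0],0,1],[[0.3,-0.03,0],0,1]]}}

```text
clock: 13.97
tcp_pos: [0.5886, 0.0359, 0.0108]
tool_rot: [0.999, -0.043, -0.005, -0.0]
ft_force: [-17.2, 1.8, 11.8]
width: 0.996
```

Long side confirmed flush, with the TCP at the same nest x as before. Now back off and go to above the grey pod's button with the gripper shut.

>>> {"method": "move_arm", "body": {"deltas": [[[-1.5,0.1,0],0,1],[[-3,0.2,0],0,1],[[-3,0.2,4],0,1],[[-3,0.2,8],0,1],[[-3,0.2,12],0,0.5],[[-12,35.4,12],42,0],[[-12,35.4,12],42,0],[[-12,35.4,12],42,0],[[-12,35.4,12],42,0],[[-12,35.4,12],42,0],[[-12,35.4,12],42,0],[[-12,35.4,12],42,0],[[-12,35.4,12],42,0],[[-12,35.4,12],42,0],[[-12,35.4,12],42,0],[[-12,35.4,12],42,0],[[-12,35.4,12],42,0],[[-12,35.4,12],42,0],[[-12,35.4,12],42,0]]}}

```text
clock: 15.55
tcp_pos: [0.4735, 0.388, 0.1313]
tool_rot: [0.948, 0.317, 0.0, 0.0]
ft_force: [-0.6, 0.2, 0.1]
width: 0.002
```

```bash
python3 - <<'E'
from h import *
a=snap('wrist','w6.png'); b=snap('side','s6.png'); c=snap('top','t6.png'); o=r.observe(); p=o['tcp_pos'];print(p,o['width'],o['clock'],proj(a,[.4725,.3896,.0477]))
print('corner/box check px side',proj(b,[*(C+RN@[-.07,-.12]),.045]),proj(b,[*(C+RN@[-.07,0]),.045]),proj(b,[*(C+RN@[0,-.12]),.045]))
im=cv2.imread('pics/s6.png'); B=cv2.resize(im[160:280,190:310],None,fx=3.5,fy=3.5,interpolation=cv2.INTER_CUBIC)
A=cv2.resize(cv2.imread('pics/w6.png'),None,fx=.675,fy=.675)
o=np.zeros((420,800,3),np.uint8);o[:A.shape[0],:A.shape[1]]=A; o[:,380:]=B
cv2.imwrite('pics/c6.png',o)
E
```

```text
[0.47338622 0.38841694 0.13141198] 0.002228489947897605 15.7 [281.64108009 215.9899951 ]
corner/box check px side [262.24004044 216.30803158] [237.92939961 241.25417602] [244.87282254 205.98762113]
```

View pics/c6.png

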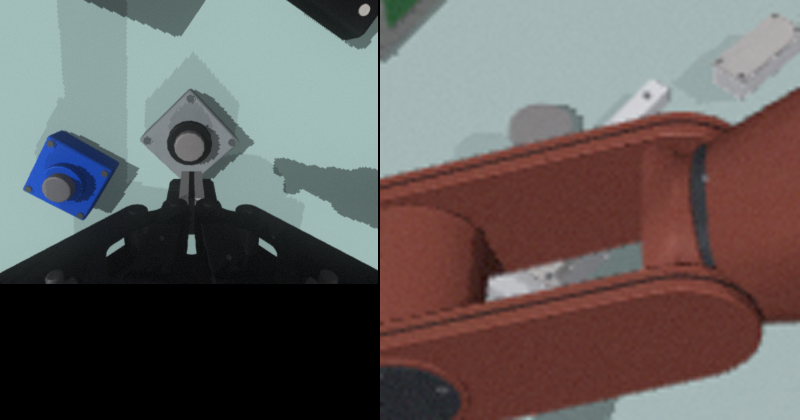

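The wrist view shows the grey button at full-image pixel (279,218) against a predicted (282,216), so it agrees to about 2 mm. The tip is right above it, so I'll press.

>>> {"method": "move_arm", "body": {"deltas": [[[0,0.1,-4],0,0],[[0,0.1,-7],0,0],[[0,0.1,-8],0,0],[[0,0.1,-8.3],0,0],[[0,0.1,-8.5],0,0],[[0,0.1,-8.7],0,0],[[0,0.1,-8.9],0,0],[[0,0.1,-8.9],0,0]]}}

```text
clock: 16.37
tcp_pos: [0.4731, 0.3901, 0.0458]
tool_rot: [0.948, 0.318, -0.0, 0.0]
ft_force: [-9.3, -8.3, 18.0]
width: 0.002
```

>>> {"method": "move_arm", "body": {"deltas": [[[0,0,-0.15],0,0],[[0,0,-0.3],0,0],[[0,0,-0.3],0,0]]}}

```text
clock: 16.62
tcp_pos: [0.4732, 0.3902, 0.0455]
tool_rot: [0.948, 0.318, -0.0, 0.001]
ft_force: [-16.7, -12.1, 36.6]
width: -0.001
```

The tip stalled with 36 N, so it should be bottomed. I'll confirm by raising in small steps and reading the spring force against height.

>>> {"method": "move_arm", "body": {"deltas": [[[0,0,0.5],0,0],[[0,0,0.5],0,0],[[0,0,0.5],0,0]]}}

```text
clock: 16.87
tcp_pos: [0.4743, 0.3911, 0.0469]
tool_rot: [0.948, 0.318, 0.002, -0.0]
ft_force: [0.1, -0.7, 4.7]
width: -0.002
```

>>> {"method": "move_arm", "body": {"deltas": [[[0,0,0.15],0,0],[[0,0,0.15],0,0],[[0,0,0.15],0,0]]}}

```text
clock: 17.12
tcp_pos: [0.4743, 0.3911, 0.0469]
tool_rot: [0.948, 0.318, 0.002, -0.0]
ft_force: [3.3, 1.6, 4.7]
width: -0.001
```

>>> {"method": "move_arm", "body": {"deltas": [[[0,0,0.2],0,0],[[0,0,0.2],0,0],[[0,0,0.2],0,0]]}}

```text
clock: 17.37
tcp_pos: [0.4732, 0.3905, 0.048]
tool_rot: [0.948, 0.318, 0.0, -0.0]
ft_force: [2.5, 1.5, 4.0]
width: -0.001
```

>>> {"method": "move_arm", "body": {"deltas": [[[0,0,0.2],0,0],[[0,0,0.2],0,0],[[0,0,0.2],0,0]]}}

```text
clock: 17.62
tcp_pos: [0.4725, 0.3902, 0.0496]
tool_rot: [0.948, 0.318, -0.0, 0.0]
ft_force: [1.8, 0.8, 3.1]
width: -0.001
```

>>> {"method": "move_arm", "body": {"deltas": [[[0,0,0.3],0,0],[[0,0,0.3],0,0],[[0,0,0.3],0,0]]}}

```text
clock: 17.87
tcp_pos: [0.4719, 0.3899, 0.0521]
tool_rot: [0.948, 0.318, -0.001, 0.0]
ft_force: [0.3, -1.0, 1.4]
width: 0.002
```

The force follows the spring: 4.7 N at 46.9 mm, falling to 1.4 N at 52.1 mm. With the hard stop at 45.5 mm, the button went fully down. I'll raise clear and make a last check.

>>> {"method": "move_arm", "body": {"deltas": [[[0,0,3],0,0],[[0,0,7],0,0],[[0,0,11],0,0],[[0,0,11],0,0],[[-8,2,11],0,0],[[-8,2,11],0,0],[[-8,2,11],0,0],[[-8,2,11],0,0],[[-8,2,11],0,0]]}}

```text
clock: 18.62
tcp_pos: [0.3925, 0.4103, 0.1624]
tool_rot: [0.948, 0.318, -0.0, 0.0]
ft_force: [0.3, -0.2, 0.1]
width: 0.001
```

```bash
python3 - <<'E'
from h import *
c=snap('top','t7.png'); o=r.observe(); print(o['tcp_pos'],o['ft_force'],o['clock'],np.abs(o['qd']).max())
im=cv2.imread('pics/t7.png')
k=lambda x,y,z=.045:(proj(c,[*(C+RN@[x,y]),z])-[85,140])*3
for p in[(0,0),(0,-.12),(-.07,-.12),(-.07,0)]: print(np.round(k(*p)))
cv2.imwrite('pics/c7.png',cv2.resize(im[140:310,85:350],None,fx=3,fy=3,interpolation=cv2.INTER_CUBIC))
E
```

```text
[0.39313829 0.41019332 0.16255993] [-0.27009852 -0.43327506 -0.1269675 ] 18.6667 0.013135937741270264
[469. 123.]
[586. 133.]
[580. 201.]
[463. 191.]
```

View pics/c7.png

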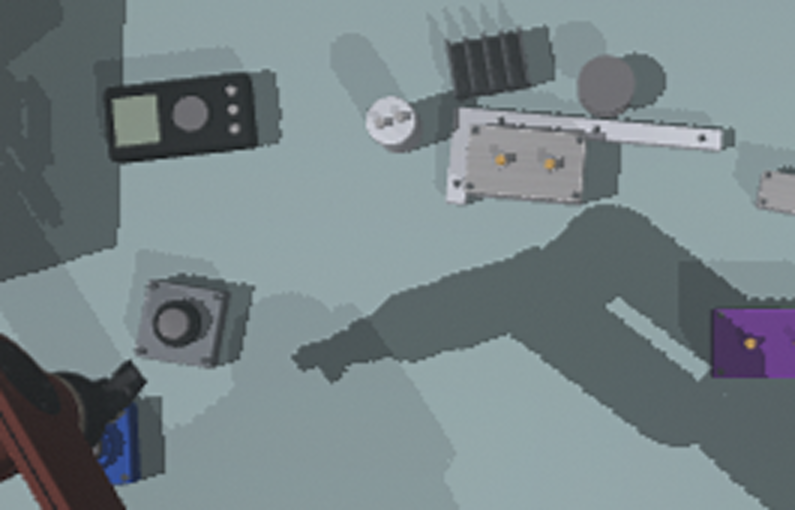

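The box's four corners match the predicted seated pose to about 1 mm. The button is up, and nothing else visible has moved. Handing in.

```bash
python3 -c "
from plant import r
print(r.job_done())"
```

```text
the job is handed in; nothing more can be done
None
```

I pushed the bare-metal box along the bench into the corner. It went side-on to the long bar, along it to the short bar, and then I re-pressed the long side. With the box seated, I pressed the grey pod's button with the shut fingertips, let it come back up and moved the arm clear. I handed in at about 18.7 s of robot time.

**Box:** each push against a bar stalled at 17–19 N, and at the expected positions. In the last top view the lid corners match the seated pose to about 1 mm.

**Button:** the tip stopped hard at z ≈ 45.5 mm with 37 N of upward force. On the way up the spring force fell from 4.7 N to 1.4 N by 52 mm, so it was fully down and came back. The camera had put the button top at 47.7 mm, 4–5 mm lower than this contact implies; I trusted the contact.

**Everything else:** the other items in that last view show no visible movement. The screwdriver, jar, decade box and part of the small box lay outside the crop. The arm never went near the first three; it came down about 3 cm from the small box.

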